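# Sweep the key cups into the parts tray

## Robot

A 6-joint arm with a two-finger parallel gripper is mounted at the origin on the work surface. World frame = base frame: x ahead of the robot, y to its left, z up, the work surface at z = 0. Lengths are in m, angles in rad, forces in N, time in s.
With the tool pointing down it reaches from about 0.3 to 0.875 m from the base axis. Payload 6.4 kg.
Tool frame: the origin (TCP) lies on the centre line of the jaws, within the pads' length; the fingertips stand 17 mm ahead of it and the grasp point (between the pads) lies 2 mm behind it (bot.tcp_to_tips is the distance from the TCP to the fingertips, in m); z points along the fingers, y is the line along which they close (so a half turn about z gives the same grasp; the last joint's range is limited). The gripper opens to 88 mm and grips with 3 to 60 N. Pads are 18 mm wide; open, the fingers measure 123 mm over their backs; the gripper's body (75 mm by 187 mm) begins 45 mm behind the grasp point.
Start: joints at [0.965, 0.181, 1.607, -0, 1.354, -0.206], TCP at [0.224, 0.53, 0.256] pointing down, gripper open.
Joint ranges: [-2.99, 2.99], [-0.89, 2.07], [0.3, 2.58], [-1.14, 4.28], [0, 2.63], [-3.12, 3.12]. Speed limits (rad/s): [2.57, 2.57, 3.01, 3.14, 3.14, 3.14].

## Interface

Orientations are given as a 3x3 rotation matrix whose columns are the frame's x, y, z axes.
In Python, from bench import bot, imaging gives the robot as it stands. Calls block until the motion is done:
- bot.move_ptp(position, orientation): joint-space move of the TCP to a pose.
- bot.line_to(position, frame=None, speed=0.15, f_stop=None): straight line of the TCP; frame=None keeps the orientation; speed is the mean speed in m/s. With f_stop (N) it stops when the force on the tool has changed by that much, and returns True; else False.
- bot.set_joints(angles): joint-space move.
- bot.grip(opening, f_grip=None): finger opening in m; f_grip is the grip in N (None keeps the last); returns when the fingers have stopped.
- bot.dwell(seconds).
- bot.ik(position, orientation): joint angles nearest the present ones, or None.
- bot.read_state(): the state.
- imaging.read_camera(name): name is "scene" or "top" or "wrist"; returns (picture, depth): 480x640x3 uint8, red, green, blue; 480x640 float32, m along the optical axis (not along the pixel's ray), 0 where there is no reading.
- imaging.calibration(name): a dict with "camera_matrix" (3x3 intrinsics, pixels), "cam_to_world" (4x4, takes a point from camera to world coordinates); the wrist camera has in their place "tool_from_camera" (4x4, takes a point from camera to tool coordinates, whose origin is the TCP and whose axes are the flange's). Camera axes: x right, y up, looking along -z (the intrinsics and any distortion apply to the point x, -y, -z); pixel columns grow to the right and rows downward; lengths in m; the calibration is good to about 2 mm. The wrist camera is an equidistant fisheye: a pixel r from the principal point sees the ray r / f radians off the axis. A picture is of the moment at which its call begins: read the wrist's pose just before it. calibration takes no time and is no camera call.
A pose or a line that the arm cannot do raises bot.IKError and nothing moves.
- bot.job_done(): hands the job in; it is judged then, once.
The state is a dict: "time": time; "qpos": joint angles; "joint_vel": joint speeds; "tau": joint torques, N m; "tcp_pos": TCP position; "ee_rot": TCP orientation; "wrist_force": force on the tool from outside, world axes, zero at the start; "torque": the same for the moment, N m; "width": finger opening in m; "gripper_force": force on a finger pad.
Only numpy, scipy, OpenCV 4.12 (cv2) and the standard library are available. Lean on these libraries where they do the work, as an engineer would, in place of code of your own. Each camera call takes 0.05 s, during which the arm holds its last target. There are 200 camera calls.

## Task

Using the robot's fingers like a little brush, sweep the three loose brass key cups (domed discs) along the bench and through the open side of the wooden parts tray, so that each lies flat and wholly inside it. Keep them sliding on the bench at an easy pace: do not pick them up or flick them. Leave the other things on the bench where they are.

Things in the scene. Friction and masses are not known exactly. Their poses are not given: they have to be found in the camera images.
- cup_small: small key cup: a loose round brass disc with a shallow domed top, 32 mm in diameter and 12 mm high, 25 g give or take; lies flat on the bench, origin at the centre of its underside, z up; it slides on the bench when pushed and stops when the push stops
- cup_medium: medium key cup: a loose round brass disc with a shallow domed top, 38 mm in diameter and 12 mm high, 31 g give or take; lies flat on the bench, origin at the centre of its underside, z up; it slides on the bench when pushed and stops when the push stops
- cup_large: large key cup: a loose round brass disc with a shallow domed top, 46 mm in diameter and 13 mm high, 39 g give or take; lies flat on the bench, origin at the centre of its underside, z up; it slides on the bench when pushed and stops when the push stops
- tray: wooden parts tray screwed to the bench: three walls 28 mm high, 6 mm thick, the fourth side (mouth) open without a step; floor level with the bench, lined grey. Inside 180 mm wide (its x) by 110 mm deep (its y). Origin at the middle of the inside floor; in its frame the mouth is the plane y = -55 mm, the back wall's inner face y = +55, the side walls' inner faces x = -90 and +90
- weight: bystander: plain upright steel cylinder, 28 mm in diameter, 32 mm high, standing among the cups; origin at the centre of its underside
- jar: bystander: small amber jar with black cap, 38 mm in diameter, 46 mm high, standing; origin at the centre of its underside
- block: bystander: wooden block 70 x 40 x 30 mm (its x, y, z); origin at the centre of its underside
- barrel: bystander: black clarinet barrel with steel rings, standing, 33 mm in diameter, 50 mm high; origin at the centre of its underside
- screwdriver: bystander: screwdriver about 160 mm long lying along its x axis, under 35 mm high
- tin: bystander: flat round aluminium tin, 60 mm in diameter, 22 mm high; origin at the centre of its underside
There are look-alikes about, which are no part of the job. What is shaped like the cup_large but blue or green is not meant.

How it is judged:
At the end, for the whole second after the job is handed in: All three brass cups lie flat on the floor of the tray, at rest, within its three walls and wholly behind the mouth (up to 3 mm of a rim may still stick out) (y of cup_small in the frame of tray between -0.042 and 0.055 m and x of cup_small in the frame of tray between -0.09 and 0.09 m and height (world z) of each of cup_small, cup_medium, cup_large below 0.006 m and angle between each of cup_small, cup_medium, cup_large's own z axis and vertical below 0.2 rad and linear speed of each of cup_small, cup_medium, cup_large below 0.02 m/s and y of cup_medium in the frame of tray between -0.039 and 0.055 m and x of cup_medium in the frame of tray between -0.09 and 0.09 m and y of cup_large in the frame of tray between -0.035 and 0.055 m and x of cup_large in the frame of tray between -0.09 and 0.09 m); the robot touches nothing.
It fails at once if a cup is lifted 20 mm off the bench (height (world z) of any of cup_small, cup_medium, cup_large above 0.02 m).
It fails at once if a cup is flicked (faster than 0.6 m/s) (linear speed of any of cup_small, cup_medium, cup_large above 0.6 m/s).
It fails at once if another thing on the bench is moved by more than 15 mm (distance of any of weight, jar, block, barrel, screwdriver, tin from where it was at the start of the episode above 0.015 m).
It fails at once if another thing on the bench is tipped over (angle between any of weight, jar, block, barrel, tin's own z axis and vertical above 0.5 rad).
It also fails if it takes over 64 s, if anything falls off the work surface, if the arm or the gripper's body presses on something with over 40 N, if the wrist force passes 120 N, or if a joint passes its speed limit or range.

## Working session

There is one attempt and no reset: what is moved stays moved. The work goes in short steps, each a Python script; the robot and the scene stay as the last script left them, time stands still between calls to the robot, and variables do not carry over. Pictures are saved under pics/ and viewed, at most 10 in all, crops included, and the job is handed in when it is done.

```bash
mkdir -p pics; ls; python3 - <<'E'
from bench import bot, imaging
import cv2,numpy as np
for n in ("top","scene"):
    p,d=imaging.read_camera(n); cv2.imwrite(f"pics/{n}0.png",p[:,:,::-1]); np.save(f"pics/{n}0.npy",d)
    print(n,imaging.calibration(n),d[240,320])
print(bot.read_state()["time"])
E
```

```text
pics
top {'camera_matrix': array([[553.63283596,   0.        , 321.89393578],
       [  0.        , 553.63283596, 238.6824354 ],
       [  0.        ,   0.        ,   1.        ]]), 'cam_to_world': array([[-0.02001317,  0.99637243, -0.0827131 ,  0.49441384],
       [-0.99979396, -0.0196636 ,  0.00503879,  0.02354701],
       [ 0.00339407,  0.0827969 ,  0.99656066,  1.56803147],
       [ 0.        ,  0.        ,  0.        ,  1.        ]])} 1.5651076
scene {'camera_matrix': array([[537.58903831,   0.        , 323.46827327],
       [  0.        , 537.58903831, 236.76709328],
       [  0.        ,   0.        ,   1.        ]]), 'cam_to_world': array([[ 0.68689007, -0.52190505,  0.50576392,  1.19017465],
       [ 0.72672575,  0.50013391, -0.47088826, -0.51971189],
       [-0.00719072,  0.69100014,  0.72281886,  0.86573636],
       [ 0.        ,  0.        ,  0.        ,  1.        ]])} 1.1905594
0.1
```

View pics/top0.png

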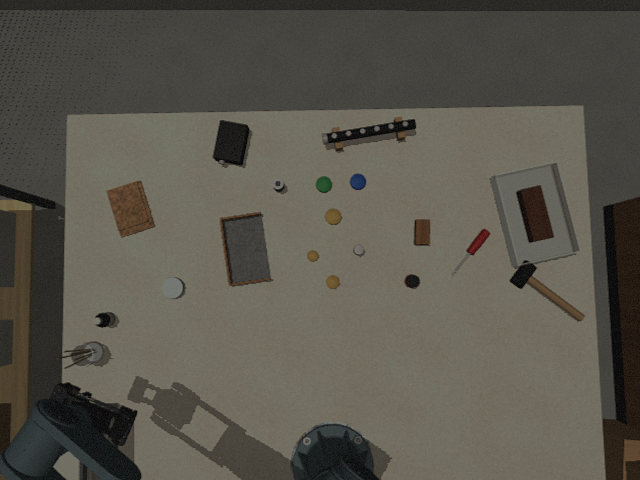

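View pics/scene0.png

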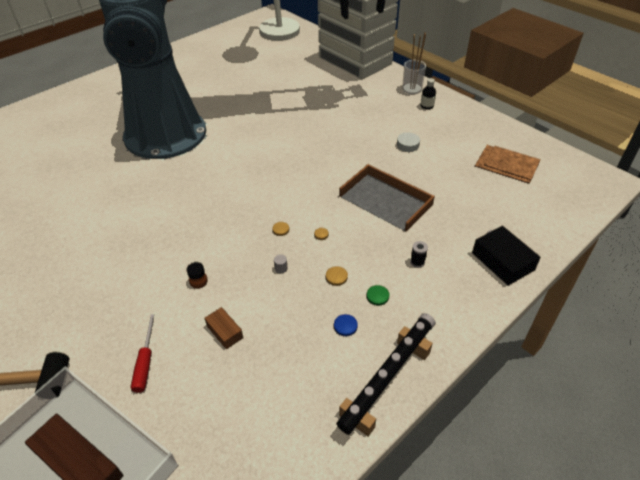

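The top view shows the tray around (245,249) with its mouth to the right. The brass cups are at (333,216), (312,256) and (333,282), the weight is at (359,250), and the barrel is at (279,186). Green and blue look-alikes are at (324,184) and (358,181).

```bash
cat >h.py <<'E'
import numpy as np, cv2
from bench import bot, imaging
def px2w(n,uv,z):
    c=imaging.calibration(n); K=c["camera_matrix"]; T=c["cam_to_world"]
    uv=np.atleast_2d(uv).astype(float)
    r=np.c_[(uv[:,0]-K[0,2])/K[0,0],-(uv[:,1]-K[1,2])/K[1,1],-np.ones(len(uv))]@T[:3,:3].T
    return T[:3,3]+r*((z-T[2,3])/r[:,2])[:,None]
def blobs(n,p,lo,hi,z,roi,amin=20):
    m=cv2.inRange(cv2.cvtColor(p,cv2.COLOR_RGB2HSV),lo,hi); k=np.zeros_like(m); x0,y0,x1,y1=roi; k[y0:y1,x0:x1]=m[y0:y1,x0:x1]
    _,_,s,c=cv2.connectedComponentsWithStats(k)
    return [(px2w(n,c[i],z)[0],s[i,4],c[i]) for i in range(1,len(s)) if s[i,4]>amin]
def cups(n="top",p=None):
    if p is None: p=imaging.read_camera(n)[0]
    roi=(200,140,400,320) if n=="top" else (230,150,440,330)
    return [b for b in blobs(n,p,(12,120,110),(28,255,255),0.008,roi)]
E
python3 - <<'E'
from h import *
np.set_printoptions(precision=4,suppress=True)
T=cv2.imread("pics/top0.png")[:,:,::-1]; S=cv2.imread("pics/scene0.png")[:,:,::-1]
for n,p in(("top",T),("scene",S)):
    for b in cups(n,p): print(n,b)
hsv=cv2.cvtColor(T,cv2.COLOR_RGB2HSV)
for u,v in [(333,216),(246,250),(359,250),(266,250),(300,250),(226,250),(312,256)]: print(u,v,hsv[v,u])
# tray outer: dark region vs bench
g=hsv[:,:,2]; m=(g<125).astype(np.uint8); m[:, :205]=0; m[:205]=0; m[300:]=0; m[:,290:]=0
_,l,s,c=cv2.connectedComponentsWithStats(m); i=1+np.argmax(s[1:,4]); print(s[i])
r=cv2.minAreaRect(np.argwhere(l==i)[:,::-1].astype(np.float32)); q=cv2.boxPoints(r); print(r,q)
for z in (0,.028): print(px2w("top",q,z))
for nm,uv,z in [("weight",(359,249),.032),("barrel",(279,186),.05),("green",(324,184),.012),("blue",(358,181),.012),("jar",(412,281),.046),("tin",(173,288),.022)]: print(nm,px2w("top",uv,z)[0])
for nm,uv,z in [("weight",(281,259),.032),("trayL",(339,193),.028),("trayBackL",(369,166),.028),("trayBackR",(434,197),.028),("trayR",(407,221),.028)]: print(nm,px2w("scene",uv,z)[0])
cv2.imwrite("pics/tcrop.png",cv2.resize(T[150:310,200:400,::-1],(800,640),interpolation=cv2.INTER_CUBIC)[:600])
E
```

```text
top (array([ 0.6857, -0.0123,  0.008 ]), np.int32(87), array([331.3103, 216.7701]))
top (array([0.5768, 0.045 , 0.008 ]), np.int32(30), array([311.8333, 255.5333]))
top (array([ 0.5011, -0.0066,  0.008 ]), np.int32(43), array([330.6977, 282.0698]))
scene (array([0.4912, 0.2393, 0.008 ]), np.int32(30), array([354.8333, 175.5   ]))
scene (array([0.6778, 0.2662, 0.008 ]), np.int32(53), array([420.4528, 207.6038]))
scene (array([ 0.5027, -0.0113,  0.008 ]), np.int32(153), array([280.4837, 227.6928]))
scene (array([0.5772, 0.0436, 0.008 ]), np.int32(107), array([320.9813, 232.7383]))
scene (array([ 0.6872, -0.0165,  0.008 ]), np.int32(286), array([336.2343, 274.7657]))
scene (array([ 0.6407, -0.2456,  0.008 ]), np.int32(68), array([233.3824, 325.1471]))
333 216 [ 20 137 112]
246 250 [34 28 64]
359 250 [ 11  25 110]
266 250 [15 32 64]
300 250 [ 24  41 117]
226 250 [ 17 134  38]
312 256 [ 21 131 115]
[ 205  205   85   95 8075]
((246.99996948242188, 252.0), (93.99998474121094, 83.99998474121094), 90.0) [[205. 205.]
 [289. 205.]
 [289. 299.]
 [205. 299.]]
[[0.7276 0.3473 0.    ]
 [0.7229 0.1076 0.    ]
 [0.456  0.1116 0.    ]
 [0.4607 0.348  0.    ]]
[[0.7234 0.3415 0.028 ]
 [0.7188 0.1061 0.028 ]
 [0.4567 0.1101 0.028 ]
 [0.4613 0.3422 0.028 ]]
weight [ 0.5911 -0.0868  0.032 ]
barrel [0.7693 0.1318 0.05  ]
green [0.7794 0.0066 0.012 ]
blue [ 0.7862 -0.0903  0.012 ]
jar [ 0.4994 -0.2289  0.046 ]
tin [0.4934 0.4322 0.022 ]
weight [ 0.5923 -0.0835  0.032 ]
trayL [0.5263 0.1495 0.028 ]
trayBackL [0.5063 0.2727 0.028 ]
trayBackR [0.6885 0.2983 0.028 ]
trayR [0.6969 0.1928 0.028 ]
```

View pics/tcrop.png

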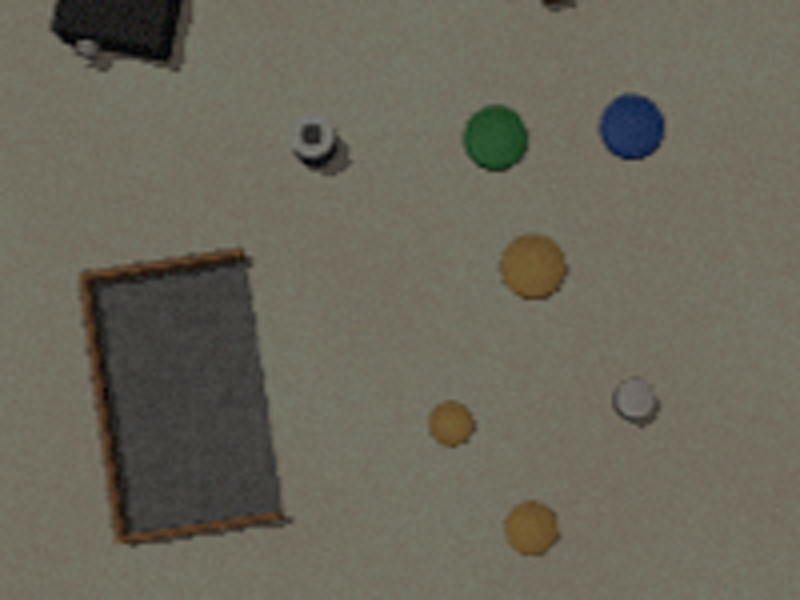

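The crop confirms the tray corners, at crop pixels (82,272), (245,252), (288,518) and (122,543). The cups are at (533,266), (451,423) and (531,528), with a clear path from each to the mouth. Next I'll check the geometry and plan the strokes.

```bash
cat >plan.py <<'E'
from h import *
f=lambda a:np.array(a,float)/4+[200,150]-.375
q=px2w("top",f([(82,272),(245,252),(288,518),(122,543)]),.028)[:,:2]   # backfar, mouthfar, mouthnear, backnear (outer)
ty=(q[0]+q[3]-q[1]-q[2]); depth=np.linalg.norm(ty)/2; ty/=np.linalg.norm(ty)
tx=np.array([ty[1],-ty[0]]); mouth=(q[1]+q[2])/2; org=mouth+.055*ty; width=np.linalg.norm((q[0]+q[1]-q[2]-q[3])/2)
C=dict(zip(("large","small","medium"),(px2w("top",f([(533,266),(451,423),(531,528)]),.010)[:,:2]+[[.6872,-.0165],[.5772,.0436],[.5027,-.0113]])/2))
rad=dict(small=.016,medium=.019,large=.023)
goal=dict(small=(0,.015),medium=(-.045,0),large=(.045,0)) 
def stroke(k):
    g=goal[k]; s=np.sign(tx[0]); G=org+s*g[0]*tx+g[1]*ty
    d=(G-C[k])/np.linalg.norm(G-C[k]); h=.010; off=.009+np.sqrt(rad[k]**2-h**2)
    return C[k]-d*(off+.022), G-d*off, d
def R(d,s): 
    x=s*np.r_[d,0]; z=np.array([0,0,-1.]); return np.c_[x,np.cross(z,x),z]
E
python3 - <<'E'
from plan import *
np.set_printoptions(precision=4,suppress=True)
print(q,"depth",depth,"width",width,org,tx,ty,C)
for k in C:
    a,b,d=stroke(k); print(k,a,b,d,[(P:=bot.ik(np.r_[p,.021],R(d,s))) for s in(1,-1) for p in(a,b)])
E
```

```text
[[0.687  0.2993]
 [0.6988 0.1852]
 [0.5125 0.1574]
 [0.4975 0.2725]] depth 0.11540731569675536 width 0.1899079417251727 [0.5992 0.2259] [0.9932 0.1163] [-0.1163  0.9932] {'large': array([ 0.6872, -0.0166]), 'small': array([0.5771, 0.0435]), 'medium': array([ 0.5025, -0.0113])}
large [ 0.6961 -0.0676] [0.6491 0.2019] [-0.1721  0.9851] [array([-0.266 ,  0.7101,  1.3815, -0.    ,  1.0499, -0.4389]), array([ 0.1274,  0.6752,  1.4409, -0.    ,  1.0255, -0.0455]), array([-0.266 ,  0.7101,  1.3815, -0.    ,  1.0499,  2.7027]), array([ 0.1274,  0.6752,  1.4409, -0.    ,  1.0255,  3.096 ])]
small [0.5727 0.0002] [0.5953 0.2194] [0.1026 0.9947] [array([-0.2067,  0.4931,  1.7404, -0.    ,  0.9082, -0.1039]), array([ 0.1664,  0.597 ,  1.5718, -0.    ,  0.9728,  0.2693]), array([-0.2067,  0.4931,  1.7404, -0.    ,  0.9082,  3.0377]), array([ 0.1664,  0.597 ,  1.5718, -0.    ,  0.9728, -2.8723])]
medium [ 0.4922 -0.0573] [0.549  0.1962] [0.219  0.9757] [array([-0.356 ,  0.3634,  1.9395, -0.    ,  0.8387, -0.1352]), array([ 0.1397,  0.5104,  1.7128, -0.    ,  0.9184,  0.3605]), array([-0.356 ,  0.3634,  1.9395, -0.    ,  0.8387,  3.0064]), array([ 0.1397,  0.5104,  1.7128, -0.    ,  0.9184, -2.7811])]
```

```bash
sed -i 's/^goal=.*/goal=dict(small=(.015,.03),medium=(-.025,0),large=(.05,-.003))/' plan.py
cat >>plan.py <<'E'
def sweep(k):
    a,b,d=stroke(k); Rt=R(d,1); z=.017+.003
    bot.move_ptp(np.r_[a,.12],Rt); bot.line_to(np.r_[a,z],speed=.12,f_stop=15)
    w=bot.read_state(); print(k,"tcp",w["tcp_pos"],"width",w["width"])
    hit=bot.line_to(np.r_[b,z],speed=.09,f_stop=25)
    w=bot.read_state(); print("hit",hit,w["tcp_pos"],w["wrist_force"])
    bot.line_to(np.r_[b-.02*d,z],speed=.1); bot.line_to(np.r_[b-.02*d,.12],speed=.15)
    print("t",bot.read_state()["time"])
def look(name):
    p=imaging.read_camera("scene")[0]; cv2.imwrite(f"pics/{name}.png",p[:,:,::-1])
    for c,a,uv in cups("scene",p):
        r=c[:2]-org; print("tray xy",np.round([r@tx,r@ty],4),a,uv.round())
E
python3 - <<'E'
from plan import *
np.set_printoptions(precision=4,suppress=True)
bot.grip(.020); sweep("small"); look("s1")
E
```

```text
small tcp [0.5711 0.0005 0.0207] width 0.020450570823749174
hit False [0.6074 0.236  0.02  ] [-0.4035 -0.1338  0.235 ]
t 8.4417
tray xy [0.074  0.0437] 77 [420. 203.]
tray xy [0.0158 0.0282] 97 [396. 196.]
tray xy [-0.1231 -0.2248] 157 [280. 228.]
tray xy [ 0.0596 -0.2514] 295 [336. 275.]
tray xy [-0.0137 -0.4735] 71 [233. 325.]
```

View pics/s1.png

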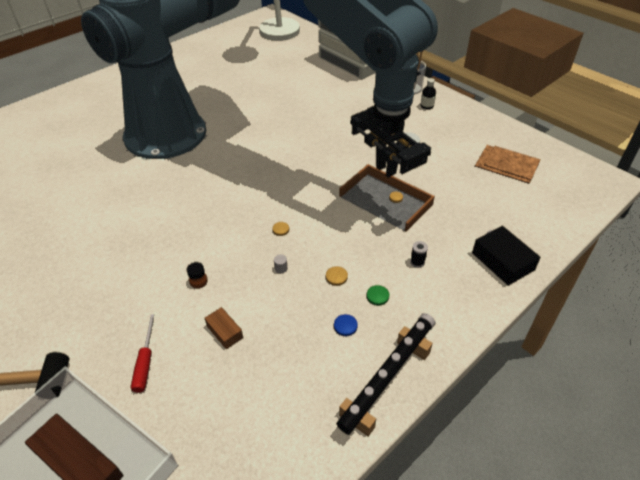

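The small cup now lies in the tray at (396,196), tray xy (0.016, 0.028), within 2 mm of its goal. Everything else is where it was. Next I'll sweep the medium and large cups.

```bash
python3 - <<'E'
from plan import *
np.set_printoptions(precision=4,suppress=True)
sweep("medium"); look("s2"); sweep("large")
p=bot.read_state()["tcp_pos"]; bot.line_to([p[0],p[1],.2]); bot.move_ptp([.35,-.25,.25],bot.read_state()["ee_rot"]); look("s3")
print("top"); p=imaging.read_camera("top")[0]; cv2.imwrite("pics/t3.png",p[:,:,::-1])
for c,a,uv in cups("top",p): r=c[:2]-org; print(np.round([r@tx,r@ty],4),a,uv)
print(bot.read_state()["time"])
E
```

```text
medium tcp [ 0.4892 -0.0564  0.0205] width 0.01974579455301264
hit False [0.567  0.1988 0.02  ] [-0.0893  1.5521  0.1595]
t 14.9
tray xy [0.0766 0.0416] 73 [421. 204.]
tray xy [-0.0243 -0.0018] 136 [375. 195.]
tray xy [0.016  0.0282] 98 [396. 196.]
tray xy [ 0.0596 -0.2514] 293 [336. 275.]
tray xy [-0.0136 -0.4736] 70 [233. 325.]
large tcp [ 0.6958 -0.0679  0.0208] width 0.019416572774442302
hit False [0.6539 0.1992 0.02  ] [-0.0034 -0.1952  0.2574]
t 21.3417
tray xy [-0.1056  0.0243] 32 [354. 176.]
tray xy [0.0766 0.0416] 73 [421. 204.]
tray xy [-0.0243 -0.0017] 137 [375. 195.]
tray xy [0.0158 0.0282] 97 [396. 196.]
tray xy [ 0.0505 -0.0038] 222 [400. 209.]
tray xy [-0.0137 -0.4734] 70 [233. 325.]
top
[ 0.0509 -0.0036] 134 [246.5672 230.8881]
[0.0155 0.0289] 53 [236.717  244.8113]
[-0.0244  0.0003] 84 [248.5595 257.4405]
24.0417
```

View pics/s3.png

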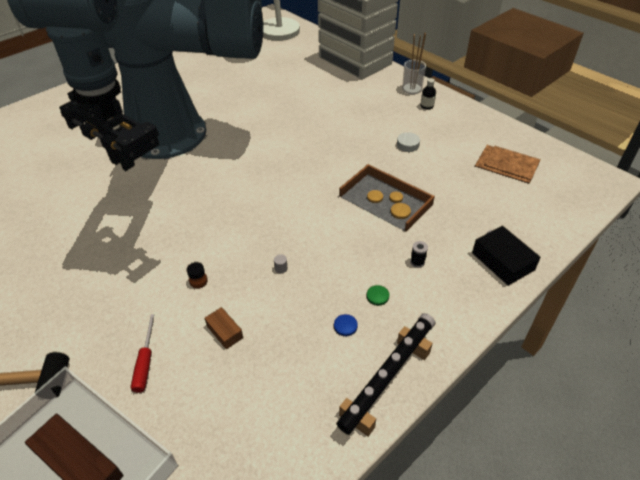

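All three cups, at (375,195), (396,196) and (400,209), lie flat inside the tray. Both cameras agree to about 2 mm, with at least 30 mm to spare at the mouth. Nothing else has moved and the arm is clear.

```bash
python3 -c "
from bench import bot
print(bot.job_done())"
```

```text
the job is handed in; nothing more can be done
None
```

I swept all three brass cups into the tray, where they lie flat at least 30 mm inside the limit at the mouth with nothing else on the bench disturbed, and handed the job in at about 24 s of the 64 s allowed; no verdict came back.

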